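# Move a hot pot lid with the lid lifter and press it home

## Task

The lid on the soak pot is hot, so handle it only with the lid lifter from the stand: hook it by its loop handle, lift it off level and balanced, and set it gently on the cooling pot, centred. With the toes of the lifter, still under the loop, slowly press the lid down until the packing ring is fully home, ending in a steady push of about 20 N held for half a second (never more than 40 N), then unhook and hang the lifter back in the middle of its stand. Leave the other things on the bench alone.

Things in the scene. Friction and masses are not known exactly. Their poses are not given: they have to be found in the camera images.
- pot_lid: loose round steel lid, flange 126 mm across, 6 mm thick, a 90 mm spigot reaching 8 mm below it; 0.3 to 0.5 kg; starts on the soak pot. Origin: centre of the flange's underside, z up. A loop handle stands on its top, along its y axis (see loop_bar). Hot: neither fingers nor arm may touch it
- loop_bar (a point): middle of the loop handle's round bar (8 mm thick, along the lid's y axis), 40 mm above the lid's origin; legs at y = +-32 mm, so the window under the bar is 56 mm wide and 30 mm high over the lid's top. Laid across both toes of the lifter, the bar lets the lid hang level, free to swing
- lid_lifter: lid lifter, an upright hand tool 164 mm tall, 0.2 kg, hanging in its stand. Origin: at the soles (underside) of its toes, straight below the grip; x = the way the toes point. A fork of two risers at x = -22 mm, z up to 50 mm, slopes in above to a 12 mm round shank on the axis; mouth between toes and slope open to +x, about 40 mm high
- lifter_collar (a point): on the lifter's axis at the underside of its flat collar (36 x 46 mm, 6 mm thick, just below the grip), 98 mm above the soles; the collar's underside rests on the stand's rails
- lifter_stand: fixed steel stand, 110 x 110 mm, 120 mm tall; origin: centre of its underside. Its open front faces -x (to the robot, yaw +-0.35 rad), cheeks at the sides, back wall at x = +44 mm. The lifter hangs in it with its toes to the back: raise it 10 mm and draw it out along the stand's -x by 85 mm; it goes back the same way
- stand_seat (a point): middle of the lifter's place in the stand, on the stand's axis at the height of the rails' tops, 116 mm above the bench; axes as the stand's. Two flat rails, a 20 mm slot between them, run along x from -31 to +44 mm; cheeks stand 78 mm apart below them
- soak_pot: fixed round steel pot, 124 mm across, standing on the bench on a square dark plinth 136 mm wide, a die ring inside; the lid starts on it. Origin: centre of its underside; the rim's top is 80 mm above it
- cooling_pot: fixed round steel pot, 128 mm across, on a wider round foot (148 mm), with two dark trunnions at its sides; open at the start. Origin: centre of its underside; the rim's top is 70 mm above it. It may stand left or right, the soak pot on the other side
- cooling_rim (a point): centre of the cooling pot's mouth at the height of its rim, 70 mm above the bench
- packing_ring (a joint): packing ring in the cooling pot's mouth (111 mm outside, 99 mm inside): 0 = 9 mm proud of the rim, 0.009 = flush, 0.0095 = its stop; starts at 0 to 0.004. Friction (about 8 N) holds it: it carries the lid without moving and is pressed down through the lid until the lid meets the hard rim
- flux_tin: bystander: closed round tin, 71 mm across, 34 mm tall; origin under its centre
- die_plug: bystander: stepped steel plug, 55 mm across, 48 mm tall; origin under its centre
- hex_key: bystander: hex key 103 mm long, flat on the bench; origin under its centre
- spanner: bystander: open-ended spanner 151 mm long, flat on the bench; origin under its centre
- lifter_toes (a point): point on the lifter's axis midway between its toes, at the height of the soles (same as its origin); 18 mm above the bench while it hangs in the stand. The two toes, 8 mm round bars at y = +-14 mm, run along x from the risers at -22 mm to upturned tips at +22 mm; toe tops 8 mm and tip tops 15 mm above the soles. A hanging bar lies at about x = -15 to 10 mm
- lifter_grip (a point): middle of the lifter's grip, 134 mm above its soles: a wooden block 30 (x) x 26 (y) x 60 mm, upright. Take it from above across its 26 mm with a strong grip (80 N or more)
There are look-alikes about, which are no part of the job. Leave any red or turquoise look-alike of the lid_lifter alone.

How it is judged:
By the outcome, as a careful person would: the job done as asked, in the order asked, and still so for the second after the job is handed in, with the robot touching nothing.
It also fails if it takes over 72 s, if anything falls off the work surface, if the arm or the gripper's body presses on something with over 40 N, if the wrist force passes 120 N, or if a joint passes its speed limit or range.

## Robot

A 6-joint arm with a two-finger parallel gripper is mounted at the origin on a cart in front of the work surface, level with it; the furniture and walls round the work are solid. World frame = base frame: x ahead of the robot, y to its left, z up, the work surface at z = 0. Lengths are in m, angles in rad, forces in N, time in s.
With the tool pointing down it reaches from about 0.3 to 0.875 m from the base axis. Payload 6.4 kg.
Tool frame: the origin (TCP) lies at the very end of the fingers, on their centre line; the grasp point (between the pads) lies 19 mm behind it; z points along the fingers, y is the line along which they close (so a half turn about z gives the same grasp; the last joint's range is limited). The gripper opens to 85 mm and grips with 20 to 120 N. Pads are 22 mm wide; open, the fingers measure 114 mm over their backs; the gripper's body (76 mm by 85 mm) begins 54 mm behind the grasp point. The pads swing forward as they close: fully open they stand 13 mm farther back than shut.
Start: joints at [0.969, 0.181, 1.607, -0, 1.354, -0.206], TCP at [0.222, 0.531, 0.231] pointing down, gripper open.
Joint ranges: [-2.99, 2.99], [-0.89, 2.07], [0.3, 2.58], [-1.14, 4.28], [0, 2.63], [-3.12, 3.12]. Speed limits (rad/s): [2.57, 2.57, 3.01, 3.14, 3.14, 3.14].

## Interface

Orientations are given as a unit quaternion [w, x, y, z].
In Python, from bench import ctrl gives the robot as it stands.
- The arm moves only by the tool jog_arm, never from a script. Its argument "series" is a list that holds one entry, the list of rows, each a list of 7 numbers: the shift along the tool's x, y, z in mm, then the turn, a rotation vector about the tool's x, y, z in rad, then the finger opening in mm, from 0 to 85.4. In form: [[[tx, ty, tz, rx, ry, rz, gripper], ...]]. A call has exactly 10 rows; each row shifts and turns the commanded pose from where the row before left it, along the tool's axes as they then stand; what a row does not reach is not made up. A row lasts 1/10 s, in which the tool goes at most 50 mm and 8.59 degrees, less where a joint would pass 70% of its speed; a pose out of reach is approached as far as the arm can. A call with a gripper value outside its range is refused whole. The fingers move at their own pace and stop on an object; the grip force is fixed at half the most. Time passes only in rows, so rows that do not move let the fingers close, or fill a call up. It gives the time, the measured TCP pose, the force, the opening and the grip force at its end, in the units of the state.
- ctrl.get_obs(): the state, without advancing time (a new reading comes with each control period).
- ctrl.camera(name): name is "scene" or "side" or "wrist"; returns a dict with "frame" (420x560x3 uint8, blue, green, red), "z_map" (420x560 float32, m along the optical axis (not along the pixel's ray), 0 where there is no reading), "fx", "fy", "cx", "cy" (pixels), "xyz" and "rotation" of the camera in the world. Camera axes: x right, y down, z forward; pixel columns grow to the right and rows downward; lengths in m; the calibration is good to about 2 mm. The wrist camera is an equidistant fisheye: a pixel r from the principal point sees the ray r / f radians off the axis. A picture is of the moment at which its call begins.
- ctrl.hand_in(): hands the job in; it is judged then, once.
The state is a dict: "time_s": time; "q": joint angles; "dq": joint speeds; "joint_efforts": joint torques, N m; "eef_pos": TCP position; "eef_rot": TCP orientation; "wrist_force": force on the tool from outside, world axes, zero at the start; "torque": the same for the moment, N m; "opening": opening from 0.0 (shut) to 1.0 (fully open); "grasp_force": force on a finger pad.
Only numpy, scipy, OpenCV 4.12 (cv2) and the standard library are available. Lean on these libraries where they do the work, as an engineer would, in place of code of your own. Each camera call takes 0.05 s, during which the arm holds its last target. There are 200 camera calls.

## Working session

There is one attempt and no reset: what is moved stays moved. The work goes in short steps, Python scripts to look and compute and a tool call to move; the robot and the scene stay as the last step left them, time stands still between calls to the robot, and variables do not carry over. Pictures are saved under pics/ and viewed, at most 10 in all, crops included, and the job is handed in when it is done.

Besides the shell and the picture viewer there is one more tool, called after "Request:" as name(argument=value, ...) on one line, values as JSON. jog_arm: Moves the arm, as the interface text tells. Its arguments: {"type":"object","properties":{"series":{"type":"array"}},"required":["series"]}

```bash
mkdir -p pics; ls; python3 - <<'E'
from bench import ctrl
import cv2,numpy as np
o=ctrl.get_obs();print(o)
ims=[]
for n in("scene","side"):
    c=ctrl.camera(n);np.savez(f"pics/{n}0.npz",**c);print(n,c["fx"],c["fy"],c["cx"],c["cy"],c["xyz"],c["rotation"])
    cv2.imwrite(f"pics/{n}0.png",c["frame"])
E
```

```text
pics
{'time_s': 0.0, 'q': array([ 9.68705856e-01,  1.81561876e-01,  1.60801466e+00, -7.36998553e-06,
        1.35381677e+00, -2.06324696e-01]), 'dq': array([ 1.58485810e-03,  3.64742419e-04, -1.01256960e-03, -3.12188601e-04,
       -7.48994071e-05,  9.18439194e-04]), 'joint_efforts': array([ 2.98354171e-03, -4.44870651e+01, -3.51348281e+01,  1.03977693e-04,
        9.03252047e-03,  3.93091545e-05]), 'eef_pos': array([0.2213442 , 0.53007946, 0.23036924]), 'eef_rot': array([-3.50780596e-04,  1.96593115e-01,  9.80484746e-01, -8.29185364e-04]), 'wrist_force': array([-0.07235986,  0.28953596, -0.23394124]), 'torque': array([ 0.02713409, -0.01311921,  0.0361108 ]), 'grasp_force': 0.0, 'opening': 0.9991273735335076}
scene 467.0193094884925 467.0193094884925 272.80045834402114 221.06859360354693 [-0.24091579 -0.81401869  0.82804144] [-0.46025251  0.80766896 -0.32684735  0.17032115]
side 521.5005093806316 521.5005093806316 280.7003231160484 211.1892815087894 [-0.10123012 -0.84247186  1.19765937] [-0.36812397  0.8830704  -0.26527748  0.11957957]
```

View pics/scene0.png

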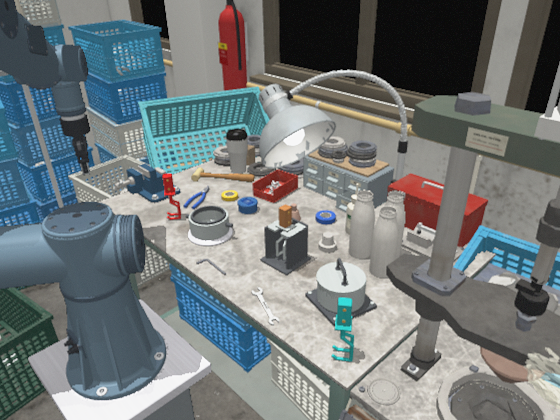

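View pics/side0.png

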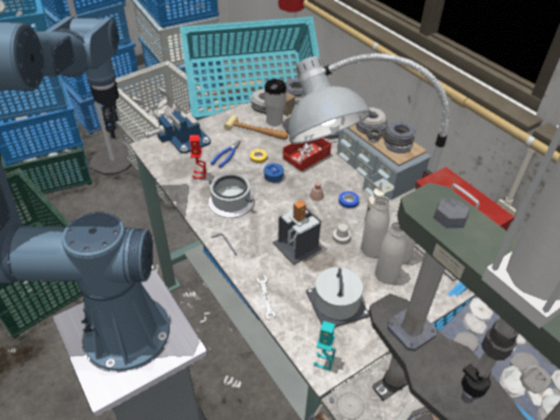

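Scene view: candidates for the lifter are the red look-alike (171,195), the turquoise look-alike (344,330), and the wooden-grip lifter in the dark stand (grip at 287,215). I choose the one in the stand. The soak pot with the lid is at (342,285), and the cooling pot is at (209,223). Next is a close crop, with points taken from the depth map.

```bash
cat > h.py <<'E'
import numpy as np,cv2
from scipy.spatial.transform import Rotation as R
def rot(q): return R.from_quat(np.roll(q,-1)).as_matrix()
def cloud(c):
    v,u=np.mgrid[:420,:560]; z=c["z_map"]
    p=np.stack([(u-c["cx"])/c["fx"]*z,(v-c["cy"])/c["fy"]*z,z],-1)
    P=p@rot(c["rotation"]).T+c["xyz"]; P[z<=0]=np.nan; return P
def ray(c,u,v,h):
    d=rot(c["rotation"])@[(u-c["cx"])/c["fx"],(v-c["cy"])/c["fy"],1]
    return c["xyz"]+d*(h-c["xyz"][2])/d[2]
def circ(p):
    A=np.c_[2*p,np.ones(len(p))];s=np.linalg.lstsq(A,(p**2).sum(1),rcond=None)[0]
    return s[:2],np.sqrt(s[2]+s[0]**2+s[1]**2)
E
python3 - <<'E'
from h import *
for n in("scene","side"):
    c=dict(np.load(f"pics/{n}0.npz"));P=cloud(c)
    boxes={"scene":dict(stand=(255,200,315,272),lid=(305,255,380,320),cool=(185,200,240,245)),"side":dict(stand=(272,195,325,260),lid=(305,262,372,330),cool=(205,170,255,216))}[n]
    for k,(a,b,e,d) in boxes.items():
        p=P[b:d,a:e].reshape(-1,3); z=p[:,2]
        print(n,k,"zhist",np.histogram(z,np.arange(-.005,.2,.01))[0])
        f=c["frame"][b:d,a:e].reshape(-1,3).astype(int)
        if k=="stand":
            m=(f[:,2]-f[:,0]>50)&(z>.1);print(" grip",m.sum(),np.nanmean(p[m],0),np.nanmin(p[m],0),np.nanmax(p[m],0))
            m=(z>.112)&(z<.124);print(" top",m.sum(),np.nanmean(p[m],0))
        if k=="lid":
            m=(z>.081)&(z<.092);print(" flange",m.sum(),circ(p[m][:,:2]),p[m].mean(0), np.ptp(p[m],0))
            m=(z>.105)&(z<.135);q=p[m];print(" loop",m.sum(),q.mean(0),q.min(0),q.max(0));w=np.linalg.svd(q[:,:2]-q[:,:2].mean(0))[2][0];print(w,np.arctan2(w[1],w[0]))
        if k=="cool":
            m=(z>.064)&(z<.084);print(" rim",m.sum(),p[m].mean(0),p[m].min(0),p[m].max(0))
c=dict(np.load("pics/scene0.npz"))["frame"]
cv2.imwrite("pics/crop1.png",np.hstack([cv2.resize(c[200:275,250:320],(420,450),interpolation=cv2.INTER_CUBIC),cv2.resize(c[255:320,305:375],(380,450),interpolation=cv2.INTER_CUBIC)]))
E
```

```text
scene stand zhist [1958  473  140  158  142  114  139  134  130   90   92  149  310   39
   38   40   39   45   73    0]
 grip 235 [ 0.54517345 -0.00222154  0.16085037] [ 0.53246255 -0.01152407  0.12722102] [0.56655222 0.01951933 0.18439814]
 top 373 [ 0.55137501 -0.00792691  0.11717064]
scene lid zhist [1783  571  144  127  123  138  130  169  301  952   28   14   59   58
   48   47  122   36    0    0]
 flange 1168 (array([ 0.51506816, -0.23364735]), np.float64(0.0457542663808558)) [ 0.51183365 -0.23578321  0.08626578] [0.12901622 0.12834641 0.01056751]
 loop 131 [ 0.44955671 -0.29023037  0.1239328 ] [ 0.35804388 -0.37127415  0.10591386] [ 0.53511941 -0.20420431  0.1349672 ]
[-0.75598633 -0.6545874 ] -2.4279559352382623
scene cool zhist [913 310 140 172 178 188 168 312  88   0   0   0   0   0   0   0   0   0
   0   0]
 rim 416 [0.47154769 0.2756425  0.07139682] [0.41246584 0.21912043 0.0640399 ] [0.5438693  0.34737333 0.07998613]
side stand zhist [1372  449  106   93   81  106  102  104   77   72   85  202  289   29
   27   41   31   30   70   11]
 grip 177 [ 0.5457413  -0.00067131  0.16604584] [ 0.53235994 -0.00966804  0.13033884] [0.56264844 0.01952375 0.18683523]
 top 399 [ 0.55266112 -0.00532519  0.11698895]
side lid zhist [1705  519  106   90   99   97  109   99  623  761   12   10   53   10
    0    1   76   22    0    0]
 flange 1300 (array([ 0.51589965, -0.23053961]), np.float64(0.0453707010259597)) [ 0.51398595 -0.23195502  0.08556822] [0.12793668 0.12724371 0.01089662]
 loop 73 [ 0.51235047 -0.23471517  0.12026367] [ 0.49448441 -0.26107549  0.10532392] [ 0.53893136 -0.20253379  0.12797599]
[-0.59399661 -0.80446754] -2.2068141329631925
side cool zhist [716 244 268 157 154 154 152 315  98   0   0   0   0   0   0   0   0   0
   0   0]
 rim 441 [0.47222058 0.278327   0.0712608 ] [0.4112666  0.21806712 0.06400856] [0.53836672 0.35141093 0.08205435]
```

View pics/crop1.png

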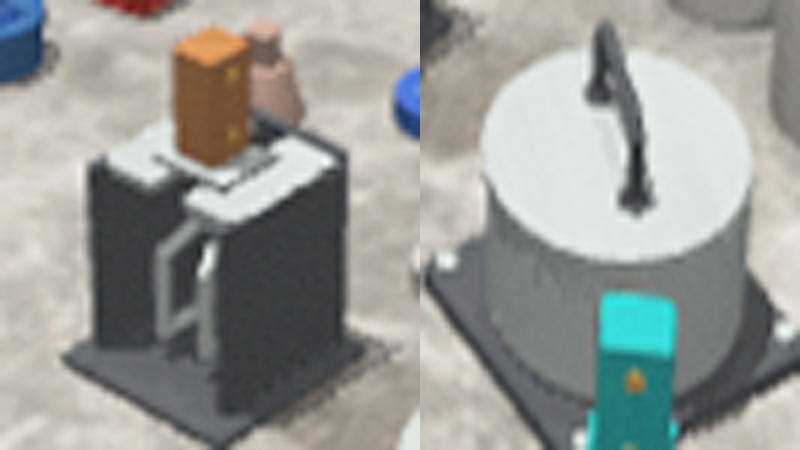

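The crop confirms the choice: wooden grip, steel fork and collar in the dark stand with its open front to the robot. The lid's loop runs diagonally. Next I refine positions and yaws.

```bash
python3 - <<'E'
from h import *
for n in("scene","side"):
    c=dict(np.load(f"pics/{n}0.npz"));P=cloud(c);F=c["frame"].astype(int)
    def sel(box,lo,hi):
        a,b,e,d=box;p=P[b:d,a:e].reshape(-1,3);f=F[b:d,a:e].reshape(-1,3);m=(p[:,2]>lo)&(p[:,2]<hi);return p[m],f[m]
    B={"scene":dict(stand=(255,200,315,275),lid=(305,255,380,320),cool=(185,200,240,245)),"side":dict(stand=(272,195,325,262),lid=(305,262,372,330),cool=(205,170,255,216))}[n]
    mec=lambda p:cv2.minEnclosingCircle((p[:,:2]*1000).astype(np.float32))
    p,f=sel(B["lid"],.082,.091);
    p=p[np.hypot(*(p[:,:2]-[.513,-.234]).T)<.07];print(n,"lid MEC",mec(p))
    p,f=sel(B["lid"],.110,.13);k=np.hypot(*(p[:,:2]-[.513,-.234]).T)<.05;p=p[k]
    l=cv2.fitLine((p[:,:2]*1000).astype(np.float32),cv2.DIST_HUBER,0,.01,.01).ravel();print(" bar",len(p),p.mean(0),p.min(0),p.max(0),l,np.degrees(np.arctan2(l[1],l[0])))
    p,f=sel(B["cool"],.064,.074);print(" cool rim",len(p),mec(p))
    p,f=sel(B["stand"],.110,.124);r=cv2.minAreaRect((p[:,:2]*1000).astype(np.float32));print(" stand top",len(p),r)
    p,f=sel(B["stand"],.178,.19);r=cv2.minAreaRect((p[:,:2]*1000).astype(np.float32));print(" grip top",len(p),p.mean(0),r)
    p,f=sel(B["stand"],.03,.10);k=(f.max(1)<90);p=p[k];np.save(f"pics/d{n}.npy",p)
    # dark faces: cheek outer side seen from -y
    h=cv2.minAreaRect((p[:,:2]*1000).astype(np.float32));print(" cheeks",len(p),h)
E
```

```text
scene lid MEC ((517.4031982421875, -230.30810546875), 65.45435333251953)
 bar 65 [ 0.51275792 -0.23571475  0.12204425] [ 0.49469923 -0.26200031  0.11123208] [ 0.5341526  -0.20420431  0.12685945] [   0.56829095    0.8228277   512.80676    -235.12773   ] 55.368862
 cool rim 294 ((478.605224609375, 282.15362548828125), 66.53905487060547)
 stand top 401 ((552.9097900390625, 3.667133331298828), (93.31639099121094, 92.03129577636719), 2.9475579261779785)
 grip top 58 [0.5491999  0.00225205 0.18140422] ((548.6105346679688, 4.932977676391602), (33.86804962158203, 29.029813766479492), 10.32772445678711)
 cheeks 681 ((551.569091796875, 2.6262969970703125), (94.21759033203125, 92.72323608398438), 3.3877077102661133)
side lid MEC ((515.63134765625, -230.95687866210938), 65.82038879394531)
 bar 68 [ 0.51297629 -0.23391044  0.12128921] [ 0.49448441 -0.26107549  0.11208579] [ 0.53893136 -0.20253379  0.12797599] [   0.6043526    0.796717   512.4932    -234.96634  ] 52.817726
 cool rim 323 ((478.2361145019531, 284.70458984375), 68.25337219238281)
 stand top 437 ((552.7540283203125, 7.234828948974609), (91.97688293457031, 94.41800689697266), 2.999207019805908)
 grip top 64 [0.54797216 0.00441255 0.18202102] ((547.3091430664062, 4.655308723449707), (30.3079891204834, 28.2924861907959), 1.198905348777771)
 cheeks 541 ((551.2327880859375, 4.436466217041016), (92.69535064697266, 96.26651000976562), 4.304089069366455)
```

```bash
cat >> h.py <<'E'
def plan(o,xyz,yaw=None):
    """tool turn rz (about tool z) and following shift in tool axes (mm); yaw = heading of the tool's x axis in the world"""
    M=rot(o["eef_rot"]); cur=np.arctan2(M[1,0],M[0,0]); 
    t=cur if yaw is None else yaw
    d=(t-cur+np.pi)%(2*np.pi)-np.pi
    M2=M@R.from_rotvec([0,0,-d]).as_matrix()
    print("tcp",np.round(o["eef_pos"],4),"yaw",round(np.degrees(cur),2),"tilt z",np.round(M[:,2],4),"| rz",round(-d,4),"shift",np.round(M2.T@(np.array(xyz)-o["eef_pos"])*1000,1),"q6",round(o["q"][5],2))
E
python3 - <<'E'
from h import *
from bench import ctrl
o=ctrl.get_obs()
for y in(3,183): plan(o,[.50,.005,.33],np.radians(y))
c=ctrl.camera("wrist");print(c["fx"],c["xyz"],rot(c["rotation"]))
E
```

```text
tcp [0.2214 0.5301 0.2305] yaw 157.32 tilt z [-9.0e-04 -1.3e-03 -1.0e+00] | rz 2.6934 shift [250.6 539.1 -99.1] q6 -0.21
tcp [0.2214 0.5301 0.2305] yaw 157.32 tilt z [-9.0e-04 -1.3e-03 -1.0e+00] | rz -0.4482 shift [-250.6 -539.1  -99.1] q6 -0.21
325.19226210127806 [0.14503445 0.56220513 0.3722647 ] [[ 0.38573243  0.87457025  0.29383221]
 [ 0.92260922 -0.36507841 -0.12453906]
 [-0.00164636  0.31913106 -0.94770916]]
```

Request:
jog_arm(series=[[[0,0,-33,0,0,-0.149,85],[0,0,-33,0,0,-0.149,85],[0,0,-33,0,0,-0.149,85],[-20,-43,0,0,0,0,85],[-20,-43,0,0,0,0,85],[-20,-43,0,0,0,0,85],[-20,-43,0,0,0,0,85],[-20,-43,0,0,0,0,85],[-20,-43,0,0,0,0,85],[-20,-43,0,0,0,0,85]]])

```text
time_s: 1.15
eef_pos: [0.3772, 0.2354, 0.3302]
eef_rot: [0.0, -0.026, 1.0, 0.0]
wrist_force: [0.8, 0.1, -0.3]
opening: 0.992
grasp_force: 0.0
```

Request:
jog_arm(series=[[[-20,-43,0,0,0,0,85],[-20,-43,0,0,0,0,85],[-20,-43,0,0,0,0,85],[-20,-43,0,0,0,0,85],[-20,-43,0,0,0,0,85],[-12,-22,0,0,0,0,85],[0,0,0,0,0,0,85],[0,0,0,0,0,0,85],[0,0,0,0,0,0,85],[0,0,0,0,0,0,85]]])

```text
time_s: 2.15
eef_pos: [0.5005, 0.0074, 0.3304]
eef_rot: [0.0, -0.026, 1.0, 0.0]
wrist_force: [0.3, -0.5, -0.9]
opening: 0.996
grasp_force: 0.0
```

```bash
python3 - <<'E'
from h import *
from bench import ctrl
plan(ctrl.get_obs(),[.50,.005,.33],np.radians(183))
c=ctrl.camera("wrist");np.savez("pics/w1.npz",**c);cv2.imwrite("pics/w1.png",c["frame"]);print(c["fx"],c["cx"],c["cy"],c["xyz"])
E
```

```text
tcp [0.5005 0.0074 0.3304] yaw -176.97 tilt z [ 2.e-04  1.e-04 -1.e+00] | rz 0.0006 shift [ 0.6 -2.3  0.4] q6 -1.85
325.19226210127806 275.3499761041873 208.1019602647906 [0.41769027 0.00311644 0.47217288]
```

View pics/w1.png

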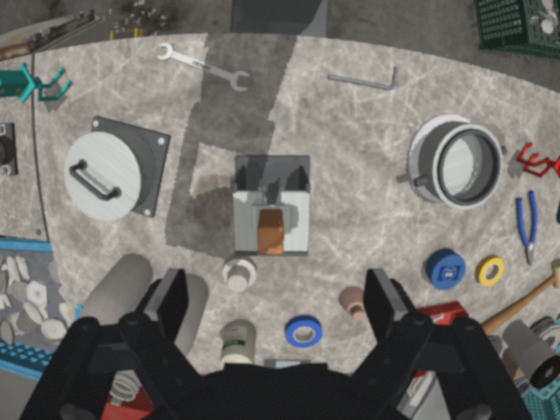

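Wrist view: stand at (270,205) with the grip at (270,230), lid at (103,178) with its loop at (95,178), cooling pot at (460,163). I'll measure all of these here.

```bash
cat >> h.py <<'E'
def fdir(c,u,v):
    x=(np.asarray(u,float)-c["cx"])/c["fx"];y=(np.asarray(v,float)-c["cy"])/c["fy"];r=np.hypot(x,y)+1e-12
    return np.stack([np.sin(r)*x/r,np.sin(r)*y/r,np.cos(r)],-1)
def fcloud(c):
    v,u=np.mgrid[:420,:560];d=fdir(c,u,v);P=(d*(c["z_map"]/d[...,2])[...,None])@rot(c["rotation"]).T+c["xyz"];P[c["z_map"]<=0]=np.nan;return P
def fplane(c,u,v,h):
    d=fdir(c,u,v)@rot(c["rotation"]).T;return c["xyz"]+d*((h-c["xyz"][2])/d[...,2])[...,None]
E
python3 - <<'E'
from h import *
c=dict(np.load("pics/w1.npz"));P=fcloud(c);F=c["frame"].astype(int)
print("bench z",np.nanmedian(P[90:130,290:350,2]))
def px(box,lo,hi):
    a,b,e,d=box;m=np.zeros((420,560),np.uint8);z=P[b:d,a:e,2];m[b:d,a:e]=(z>lo)&(z<hi);return m
def cont(m,h):
    k=max(cv2.findContours(m,cv2.RETR_EXTERNAL,cv2.CHAIN_APPROX_NONE)[0],key=cv2.contourArea)[:,0];return fplane(c,k[:,0],k[:,1],h)[:,:2]
def robcirc(q,r):
    for i in range(6):
        ce,ra=circ(q);d=np.abs(np.hypot(*(q-ce).T)-ra);q=q[d<max(2*np.median(d),.001)]
    return ce*1000,ra*1000,len(q)
m=px((50,120,165,235),.081,.14);print("lid",robcirc(cont(m,.086),.063))
p=P[120:235,50:165].reshape(-1,3);p=p[(p[:,2]>.113)&(p[:,2]<.13)];l=cv2.fitLine((p[:,:2]*1000).astype(np.float32),cv2.DIST_HUBER,0,.01,.01).ravel()
r=cv2.minAreaRect((p[:,:2]*1000).astype(np.float32));print("bar",len(p),p.mean(0),np.median(p[:,2]),r,np.degrees(np.arctan2(l[1],l[0])))
m=px((405,105,510,215),.062,.09);print("cool",robcirc(cont(m,.070),.064), "inside ring")
p=P[105:215,405:510].reshape(-1,3);print(np.histogram(p[:,2],np.arange(.05,.09,.003)))
p=P[140:265,225:320].reshape(-1,3)
q=p[(p[:,2]>.110)&(p[:,2]<.126)];print("rails",len(q),cv2.minAreaRect((q[:,:2]*1000).astype(np.float32)))
q=p[(p[:,2]>.176)];print("griptop",len(q),q.mean(0),cv2.minAreaRect((q[:,:2]*1000).astype(np.float32)))
mo=((F[...,2]-F[...,0])>60).astype(np.uint8);mo[:140]=0;mo[265:]=0;mo[:,:225]=0;mo[:,320:]=0
m=mo*(P[...,2]>.17);print("grip px",m.sum(),cv2.minAreaRect((cont(m.astype(np.uint8),.182)*1000).astype(np.float32)))
# dark base front edge and base corners
m=((F.max(2)<95)&(P[...,2]>.002)).astype(np.uint8)|((P[...,2]>.1).astype(np.uint8));m[:148]=0;m[262:]=0;m[:,:228]=0;m[:,:][:,316:]=0
k=cont(m,.12)
for rows in ((200,215,230,245),):
    for v in rows:
        w=np.where((P[v,225:320,2]>.105))[0]+225
        a=fplane(c,w[0]-.5,v,.118);b=fplane(c,w[-1]+.5,v,.118);print("row",v,a[:2].round(4),b[:2].round(4),((a+b)/2)[:2].round(4))
E
```

```text
bench z -0.0008439600778138989
lid (array([ 516.35841266, -228.70775992]), np.float64(62.07536823480649), 213)
bar 313 [ 0.51713976 -0.22791706  0.1209382 ] 0.12169895955738164 ((517.0927734375, -230.14935302734375), (69.39373779296875, 9.289497375488281), 54.3740234375) 53.885464
cool (array([477.29179054, 281.78085018]), np.float64(63.57595195559833), 154) inside ring
(array([118, 183, 101, 144, 205, 317, 911, 278, 598,   3,   0,   0,   0]), array([0.05 , 0.053, 0.056, 0.059, 0.062, 0.065, 0.068, 0.071, 0.074,
       0.077, 0.08 , 0.083, 0.086, 0.089]))
rails 3648 ((553.0175170898438, 5.338108062744141), (90.38214874267578, 90.69027709960938), 2.7802734375)
griptop 727 [0.54859541 0.00510199 0.18066139] ((549.9075317382812, 4.834952354431152), (29.116466522216797, 25.83570671081543), 3.457362413406372)
grip px 600 ((548.3688354492188, 4.872844696044922), (28.984426498413086, 23.412046432495117), 3.4682185649871826)
row 200 [ 0.5298 -0.0401] [0.5251 0.0492] [0.5274 0.0045]
row 215 [ 0.5481 -0.0399] [0.5433 0.0496] [0.5457 0.0048]
row 230 [ 0.5669 -0.0386] [0.5622 0.0501] [0.5646 0.0058]
row 245 [ 0.5865 -0.0373] [0.5817 0.0519] [0.5841 0.0073]
```

Request:
jog_arm(series=[[[-24,-2.5,0,0,0,0,85],[-24.3,-2.5,0,0,0,0,85],[0,0,40,0,0,0,85],[0,0,40,0,0,0,85],[0,0,40,0,0,0,85],[0,0,40,0,0,0,85],[0,0,20,0,0,0,85],[0,0,12,0,0,0,85],[0,0,5.4,0,0,0,85],[0,0,0,0,0,0,85]]])

```text
time_s: 3.2
eef_pos: [0.5497, 0.0039, 0.1333]
eef_rot: [0.0, -0.026, 1.0, -0.0]
wrist_force: [0.4, 0.3, -1.0]
opening: 0.994
grasp_force: 0.0
```

Request:
jog_arm(series=[[[0,0,0,0,0,0,60],[0,0,0,0,0,0,45],[0,0,0,0,0,0,35],[0,0,0,0,0,0,30],[0,0,0,0,0,0,0],[0,0,0,0,0,0,0],[0,0,0,0,0,0,0],[0,0,0,0,0,0,0],[0,0,0,0,0,0,0],[0,0,0,0,0,0,0]]])

```text
time_s: 4.2
eef_pos: [0.5498, 0.0036, 0.1335]
eef_rot: [0.0, -0.026, 1.0, -0.0]
wrist_force: [-0.1, 0.5, 4.6]
opening: 0.299
grasp_force: 59.8
```

Request:
jog_arm(series=[[[0,0,-3,0,0,0,0],[0,0,-4,0,0,0,0],[0,0,-4,0,0,0,0],[0,0,0,0,0,0,0],[10,0,0,0,0,0,0],[16,0,0,0,0,0,0],[20,0,0,0,0,0,0],[20,0,0,0,0,0,0],[20,0,0,0,0,0,0],[12,0,0,0,0,0,0]]])

```text
time_s: 5.2
eef_pos: [0.4493, -0.0011, 0.1433]
eef_rot: [-0.001, -0.026, 1.0, 0.0]
wrist_force: [-0.5, 0.0, -1.5]
opening: 0.297
grasp_force: 59.0
```

Request:
jog_arm(series=[[[0,0,-20,0,0,0,0],[0,0,-30,0,0,0,0],[0,0,-30,0,0,0,0],[0,0,-30,0,0,0,0],[0,0,-20,0,0,0,0],[0,0,-10,0,0,0,0],[0,0,0,0,0,0,0],[0,0,0,0,0,0,0],[0,0,0,0,0,0,0],[0,0,0,0,0,0,0]]])

```text
time_s: 6.2
eef_pos: [0.4509, -0.0012, 0.2826]
eef_rot: [-0.001, -0.026, 1.0, 0.0]
wrist_force: [-0.3, -0.0, -2.5]
opening: 0.297
grasp_force: 59.2
```

```bash
python3 - <<'E'
from h import *
from bench import ctrl
o=ctrl.get_obs();th=np.radians(-36);b=np.array([.5165,-.229])
plan(o,[*(b-.075*np.array([np.cos(th),np.sin(th)])),.27],th+np.pi);print(o["wrist_force"],o["grasp_force"],o["opening"],o["torque"])
c=ctrl.camera("scene");np.savez("pics/s2.npz",**c)
s=ctrl.camera("side")
f=c["frame"][130:300,160:400];cv2.imwrite("pics/s2.png",np.hstack([cv2.resize(f,None,fx=1.6,fy=1.6),cv2.resize(s["frame"][130:300,160:400],None,fx=1.6,fy=1.6)])[:,:800])
E
```

```text
tcp [ 0.4509 -0.0012  0.2826] yaw -177.07 tilt z [-2.3e-03  7.0e-04 -1.0e+00] | rz 0.6794 shift [-112.  -145.7   12.4] q6 -1.89
[-0.32995623 -0.02015779 -2.54549238] 59.21051502227783 0.2973314570666524 [ 0.05663356 -0.01583566 -0.00596274]
```

View pics/s2.png

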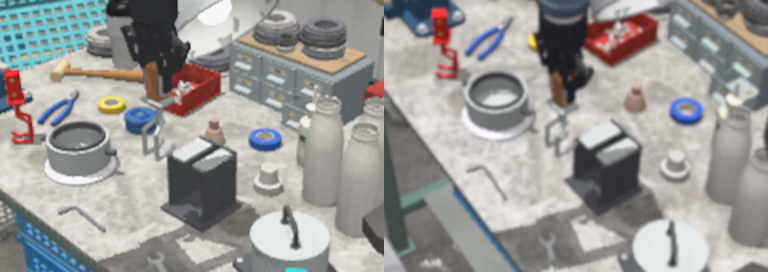

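Both views show the lifter in the gripper, free of the stand, at scene crop (155,125). Now I swing to a spot before the lid, with the toes pointing at the window.

Request:
jog_arm(series=[[[0,0,0,0,0,0.136,0],[0,0,0,0,0,0.136,0],[0,0,0,0,0,0.136,0],[0,0,0,0,0,0.136,0],[0,0,0,0,0,0.136,0],[-28,-36.4,3,0,0,0,0],[-28,-36.4,3,0,0,0,0],[-28,-36.4,3,0,0,0,0],[-28,-36.4,3,0,0,0,0],[0,0,0,0,0,0,0]]])

```text
time_s: 7.3
eef_pos: [0.4559, -0.1899, 0.271]
eef_rot: [-0.0, 0.312, 0.95, -0.001]
wrist_force: [-0.1, 0.8, -2.2]
opening: 0.295
grasp_force: 60.1
```

```bash
python3 - <<'E'
from h import *
from bench import ctrl
o=ctrl.get_obs()
c=ctrl.camera("wrist");np.savez("pics/w2.npz",**c);P=fcloud(c)
cv2.imwrite("pics/w2.png",c["frame"])
p=P.reshape(-1,3);n=np.hypot(*(p[:,:2]-[.5165,-.229]).T)
m=(P[...,2]>.081)&(P[...,2]<.092)&(np.hypot(P[...,0]-.5165,P[...,1]+.229)<.075)
q=p[(p[:,2]>.114)&(p[:,2]<.130)&(n<.045)];l=cv2.fitLine((q[:,:2]*1000).astype(np.float32),cv2.DIST_HUBER,0,.01,.01).ravel()
r=cv2.minAreaRect((q[:,:2]*1000).astype(np.float32));print("bar",len(q),q.mean(0),q[:,2].max(),r,np.degrees(np.arctan2(l[1],l[0])))
k=max(cv2.findContours(m.astype(np.uint8),cv2.RETR_EXTERNAL,cv2.CHAIN_APPROX_NONE)[0],key=cv2.contourArea)[:,0];e=fplane(c,k[:,0],k[:,1],.086)[:,:2]
for i in range(6):
    ce,ra=circ(e);d=np.abs(np.hypot(*(e-ce).T)-ra);e=e[d<max(2*np.median(d),.001)]
print("lid",ce,ra,len(e),np.nanmedian(P[m][:,2]))
th=np.radians(-36)
plan(o,[*(b:=np.array(ce))-.0,.2085] if 0 else [.5165,-.229,.2085],th+np.pi)
E
```

```text
Traceback (most recent call last):
cv2.error: OpenCV(4.12.0) /io/opencv/modules/imgproc/src/linefit.cpp:50: error: (-215:Assertion failed) count > 0 in function 'fitLine2D_wods'
```

View pics/w2.png

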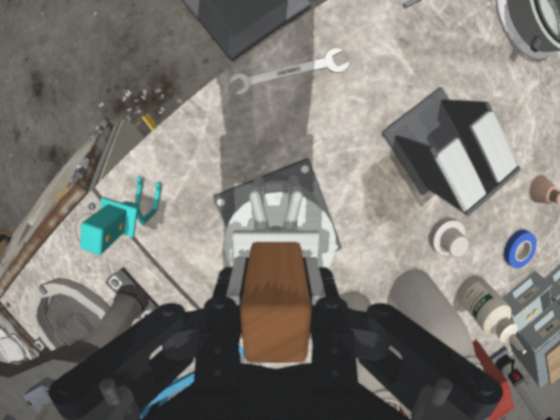

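The wrist view is blocked by the grip, but the lid sits straight behind it (280,215) and the tool is aligned. I go down beside the loop, then slide in.

Request:
jog_arm(series=[[[0,4,0,0,0,0,0],[0,0,10,0,0,0,0],[0,0,15,0,0,0,0],[0,0,15,0,0,0,0],[0,0,12,0,0,0,0],[0,0,6,0,0,0,0],[0,0,4.5,0,0,0,0],[0,0,0,0,0,0,0],[0,0,0,0,0,0,0],[0,0,0,0,0,0,0]]])

```text
time_s: 8.35
eef_pos: [0.4592, -0.182, 0.2101]
eef_rot: [0.001, 0.309, 0.951, -0.0]
wrist_force: [0.1, -0.6, -1.3]
opening: 0.296
grasp_force: 60.2
```

```bash
python3 - <<'E'
from h import *
from bench import ctrl
o=ctrl.get_obs();print(o["wrist_force"])
plan(o,[.5165+.0028*.809,-.229-.0028*.588,.2085],np.radians(144))
c=ctrl.camera("scene");s=ctrl.camera("side");np.savez("pics/s3.npz",**c);np.savez("pics/d3.npz",**s)
cv2.imwrite("pics/s3.png",np.hstack([cv2.resize(c["frame"][210:330,290:390],(400,480)),cv2.resize(s["frame"][220:340,290:390],(400,480))]))
E
```

```text
[ 0.0874296  -0.55827828 -1.3447145 ]
tcp [ 0.4592 -0.182   0.2101] yaw 143.97 tilt z [ 1.e-03 -7.e-04 -1.e+00] | rz -0.0006 shift [-76.8  -4.3   1.6] q6 -1.56
```

View pics/s3.png

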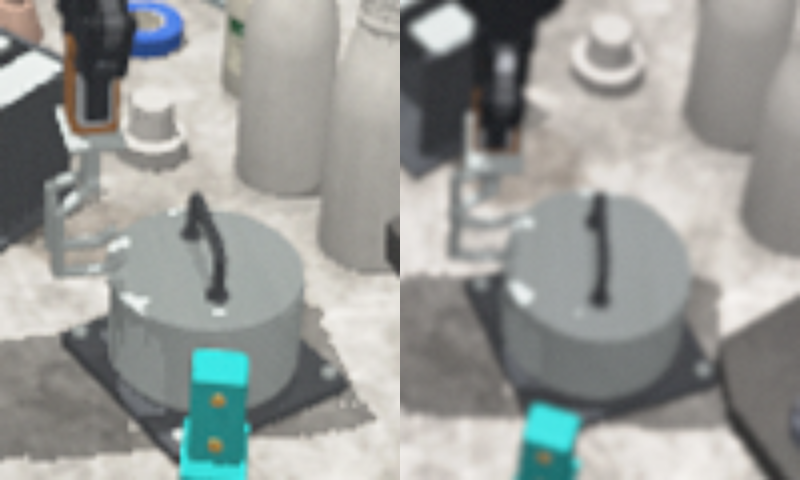

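The toes are level just above the lid's near edge, at (100,255) in the left crop, pointing at the loop. I slide them in.

Request:
jog_arm(series=[[[0,-4.3,1.5,0,0,0,0],[0,0,0,0,0,0,0],[-10,0,0,0,0,0,0],[-10,0,0,0,0,0,0],[-10,0,0,0,0,0,0],[-10,0,0,0,0,0,0],[-6,0,0,0,0,0,0],[0,0,0,0,0,0,0],[0,0,0,0,0,0,0],[0,0,0,0,0,0,0]]])

```text
time_s: 9.45
eef_pos: [0.4932, -0.212, 0.2077]
eef_rot: [-0.0, 0.309, 0.951, 0.0]
wrist_force: [0.3, 0.8, -2.4]
opening: 0.295
grasp_force: 60.1
```

```bash
python3 - <<'E'
from h import *
from bench import ctrl
o=ctrl.get_obs();print(o["wrist_force"])
plan(o,[.5165+.0028*.809,-.229-.0028*.588,.2085],np.radians(144))
c=ctrl.camera("scene");s=ctrl.camera("side")
cv2.imwrite("pics/s4.png",np.hstack([cv2.resize(c["frame"][240:310,300:380],(400,350)),cv2.resize(s["frame"][250:320,300:380],(400,350))]))
# lifter pieces height/position in depth views: points above bar level near the shank
th=np.radians(-36);ex=np.array([np.cos(th),np.sin(th)]);ey=np.array([-ex[1],ex[0]])
for n,k in(("scene",c),("side",s)):
    P=cloud(k).reshape(-1,3);m=np.isfinite(P[:,0])&(np.hypot(*(P[:,:2]-o["eef_pos"][:2]).T)<.06);P=P[m];F=k["frame"].reshape(-1,3)[m].astype(int)
    a=(P[:,:2]-o["eef_pos"][:2])@ex;b=(P[:,:2]-o["eef_pos"][:2])@ey
    for lo,hi,t in((.180,.200,"collar"),(.125,.14,"risers"),(.1165,.124,"bar")):
        w=(P[:,2]>lo)&(P[:,2]<hi);print(n,t,w.sum(),[np.round(np.percentile(x[w]*1000,[2,50,98]),1) for x in(a,b)] if w.sum() else "")
E
```

```text
[ 0.25963556  0.76687347 -2.3573545 ]
tcp [ 0.4932 -0.212   0.2077] yaw 143.98 tilt z [-4.e-04  3.e-04 -1.e+00] | rz -0.0003 shift [-31.6  -0.1  -0.8] q6 -1.57
scene collar 100 [array([-16.8,  -3.2,  18.1]), array([-25.1, -15.6,  18.2])]
scene risers 39 [array([-24. , -19.7,  32. ]), array([-21.5,  -6. ,  24.7])]
scene bar 48 [array([-23.9,  27.8,  34. ]), array([-34.8, -11.1,  25.5])]
side collar 105 [array([-18.3,  -3.4,  17.2]), array([-23.2, -14.6,  18.8])]
side risers 26 [array([-26.3, -23.3,  29.8]), array([-21. , -13.1,  16.7])]
side bar 62 [array([-25.3,  28. ,  32.7]), array([-32.8,  -0.5,  30.8])]
```

View pics/s4.png

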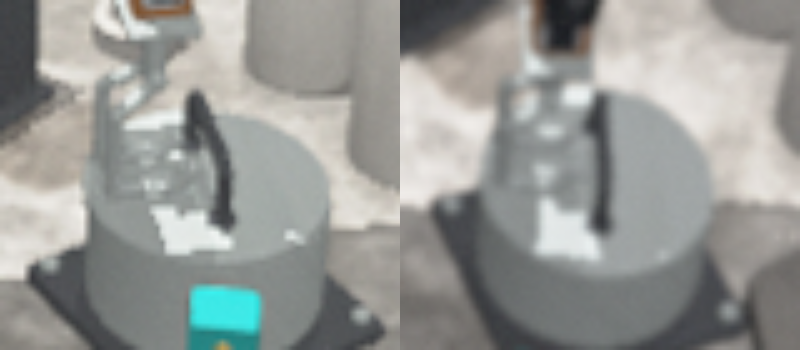

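The toes are lined up with the window between the legs: the bar lies 29 mm ahead of the axis and is laterally centred to about 1 mm. I go on in.

Request:
jog_arm(series=[[[-8,0,0,0,0,0,0],[-8,0,0,0,0,0,0],[-8,0,0,0,0,0,0],[-5,0,0,0,0,0,0],[-2,0,0,0,0,0,0],[0,0,0,0,0,0,0],[0,0,0,0,0,0,0],[0,0,0,0,0,0,0],[0,0,0,0,0,0,0],[0,0,0,0,0,0,0]]])

```text
time_s: 10.55
eef_pos: [0.5185, -0.2305, 0.208]
eef_rot: [0.0, 0.309, 0.951, -0.0]
wrist_force: [-1.1, -0.8, -2.0]
opening: 0.299
grasp_force: 60.1
```

Request:
jog_arm(series=[[[0,0,-4,0,0,0,0],[0,0,-4,0,0,0,0],[0,0,-3,0,0,0,0],[0,0,-2,0,0,0,0],[0,0,-2,0,0,0,0],[0,0,-2,0,0,0,0],[0,0,-2,0,0,0,0],[0,0,-2,0,0,0,0],[0,0,0,0,0,0,0],[0,0,0,0,0,0,0]]])

```text
time_s: 11.55
eef_pos: [0.5184, -0.2305, 0.2287]
eef_rot: [-0.0, 0.309, 0.951, 0.0]
wrist_force: [-0.6, -0.1, -5.2]
opening: 0.292
grasp_force: 59.9
```

Request:
jog_arm(series=[[[0,0,-3,0,0,0,0],[0,0,-5,0,0,0,0],[0,0,-8,0,0,0,0],[0,0,-12,0,0,0,0],[0,0,-16,0,0,0,0],[0,0,-16,0,0,0,0],[0,0,-16,0,0,0,0],[0,0,-12,0,0,0,0],[0,0,-8,0,0,0,0],[0,0,-4,0,0,0,0]]])

```text
time_s: 12.55
eef_pos: [0.5188, -0.2307, 0.3301]
eef_rot: [0.001, 0.309, 0.951, -0.0]
wrist_force: [0.3, -0.8, -6.6]
opening: 0.3
grasp_force: 59.8
```

```bash
python3 - <<'E'
from h import *
from bench import ctrl
o=ctrl.get_obs();print(o["wrist_force"])
plan(o,[.4775,.2825,.33])
c=ctrl.camera("scene");s=ctrl.camera("side")
cv2.imwrite("pics/s5.png",np.hstack([cv2.resize(c["frame"][180:290,290:390],(400,440)),cv2.resize(s["frame"][180:290,290:390],(400,440))]))
for k in(c,s):
    P=cloud(k).reshape(-1,3);m=np.isfinite(P[:,0])&(np.hypot(*(P[:,:2]-o["eef_pos"][:2]).T)<.075)&(P[:,2]>.165)&(P[:,2]<.198);q=P[m]
    m2=np.abs(q[:,2]-np.median(q[:,2]))<.006;q=q[m2];A=np.c_[q[:,:2]-q[:,:2].mean(0),np.ones(len(q))];print(len(q),q.mean(0),np.linalg.lstsq(A,q[:,2],rcond=None)[0])
E
```

```text
[ 0.3285108  -0.82937756 -6.56648371]
tcp [ 0.5188 -0.2307  0.3301] yaw 143.97 tilt z [ 1.2e-03 -9.0e-04 -1.0e+00] | rz -0.0 shift [335.2 390.8  -0.4] q6 -1.57
1066 [ 0.5082182  -0.23892604  0.19260222] [0.00917955 0.00530739 0.19260222]
1287 [ 0.5114403  -0.23599416  0.19153761] [-0.00082809  0.00318291  0.19153761]
```

View pics/s5.png

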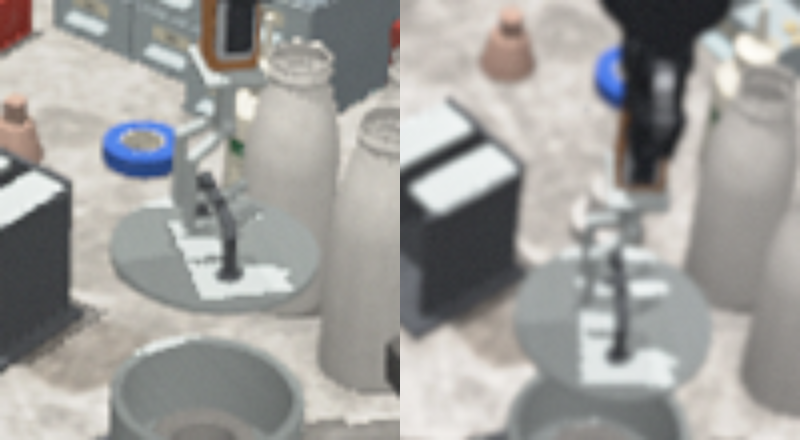

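Level to within 0.01 slope (lid at (210,255) left crop), and its height matches the forecast. I carry it over gently.

Request:
jog_arm(series=[[[3.9,4.6,0,0,0,0,0],[7.8,9.1,0,0,0,0,0],[11.7,13.7,0,0,0,0,0],[15.6,18.2,0,0,0,0,0],[19.5,22.8,0,0,0,0,0],[19.5,22.8,0,0,0,0,0],[19.5,22.8,0,0,0,0,0],[19.5,22.8,0,0,0,0,0],[19.5,22.8,0,0,0,0,0],[19.5,22.8,0,0,0,0,0]]])

```text
time_s: 13.65
eef_pos: [0.4986, 0.0114, 0.3288]
eef_rot: [-0.0, 0.309, 0.951, 0.0]
wrist_force: [0.9, -0.1, -6.2]
opening: 0.295
grasp_force: 59.8
```

Request:
jog_arm(series=[[[19.5,22.8,0,0,0,0,0],[19.5,22.8,0,0,0,0,0],[19.5,22.8,0,0,0,0,0],[19.5,22.8,0,0,0,0,0],[19.5,22.8,0,0,0,0,0],[19.5,22.8,0,0,0,0,0],[19.5,22.8,0,0,0,0,0],[15.6,18.2,0,0,0,0,0],[11.7,13.7,0,0,0,0,0],[7.8,9.1,0,0,0,0,0]]])

```text
time_s: 14.65
eef_pos: [0.4772, 0.2742, 0.3286]
eef_rot: [-0.0, 0.308, 0.951, 0.0]
wrist_force: [0.1, 0.5, -5.7]
opening: 0.298
grasp_force: 59.8
```

Request:
jog_arm(series=[[[4,4.6,0,0,0,0,0],[2,2.4,0,0,0,0,0],[1,1,0,0,0,0,0],[0,0,4,0,0,0,0],[0,0,8,0,0,0,0],[0,0,12,0,0,0,0],[0,0,12,0,0,0,0],[0,0,12,0,0,0,0],[0,0,8,0,0,0,0],[0,0,4,0,0,0,0]]])

```text
time_s: 15.65
eef_pos: [0.4773, 0.2823, 0.2673]
eef_rot: [-0.001, 0.309, 0.951, -0.001]
wrist_force: [0.1, 0.0, -4.9]
opening: 0.296
grasp_force: 59.8
```

Request:
jog_arm(series=[[[0,0,0,0,0,0,0],[0,0,0,0,0,0,0],[0,0,0,0,0,0,0],[0,0,0,0,0,0,0],[0,0,0,0,0,0,0],[0,0,0,0,0,0,0],[0,0,0,0,0,0,0],[0,0,0,0,0,0,0],[0,0,0,0,0,0,0],[0,0,0,0,0,0,0]]])

```text
time_s: 16.65
eef_pos: [0.4779, 0.2825, 0.2689]
eef_rot: [0.0, 0.309, 0.951, -0.0]
wrist_force: [0.6, -0.3, -5.5]
opening: 0.293
grasp_force: 59.8
```

```bash
cat > meas.py <<'E'
from h import *
from bench import ctrl
o=ctrl.get_obs();print(o["wrist_force"]);t=o["eef_pos"]
plan(o,[.4775,.2825,t[2]],np.radians(144))
import sys
for n in("scene","side"):
    k=ctrl.camera(n);np.savez(f"pics/{n}_{sys.argv[1]}.npz",**k)
    P=cloud(k);near=np.hypot(P[...,0]-t[0],P[...,1]-t[1])<.085
    zt=t[2]-.1155-.028+.006 if len(sys.argv)<3 else float(sys.argv[2])
    m=near&(np.abs(P[...,2]-zt)<.006);q=P[m]
    w=np.abs(q[:,2]-np.median(q[:,2]))<.003
    A=np.c_[q[:,:2]-q[:,:2].mean(0),np.ones(len(q))][w];print(n,"top z",np.median(q[:,2])," exp",zt,"slope",np.linalg.lstsq(A,q[w,2],rcond=None)[0][:2].round(3))
    kk=max(cv2.findContours(m.astype(np.uint8),cv2.RETR_EXTERNAL,cv2.CHAIN_APPROX_NONE)[0],key=cv2.contourArea)[:,0]
    e=np.array([ray(k,u,v,np.median(q[:,2]))[:2] for u,v in kk])
    print("  MEC",np.round(cv2.minEnclosingCircle((e*1000).astype(np.float32))[0],1),cv2.minEnclosingCircle((e*1000).astype(np.float32))[1])
    for i in range(8):
        ce,ra=circ(e);d=np.abs(np.hypot(*(e-ce).T)-ra);e=e[d<max(2*np.median(d),.001)]
    print("  lid fit",ce.round(4),ra.round(4),len(e))
    if zt>.11:
        m=near&(P[...,2]>.064)&(P[...,2]<.084);q=P[m];print("  rim",m.sum(),q.min(0).round(4),q.max(0).round(4))
E
python3 meas.py a
```

```text
[ 0.59082127 -0.34106145 -5.53549099]
tcp [0.4779 0.2825 0.2689] yaw 143.97 tilt z [ 0. -0. -1.] | rz -0.0004 shift [ 0.3 -0.2 -0. ] q6 -0.62
scene top z 0.13149519551261635  exp 0.1313933936222942 slope [ 0.    -0.005]
  MEC [474.2 278.2] 66.08981323242188
  lid fit [0.4735 0.2771] 0.0623 39
  rim 340 [0.4128 0.218  0.0641] [0.541  0.347  0.0794]
side top z 0.13072810450452654  exp 0.1313933936222942 slope [ 0.    -0.003]
  MEC [475.6 280.6] 64.97100830078125
  lid fit [0.474  0.2797] 0.0612 28
  rim 299 [0.4118 0.2199 0.0641] [0.5411 0.3315 0.0814]
```

Request:
jog_arm(series=[[[0,0,3,0,0,0,0],[0,0,6,0,0,0,0],[0,0,6,0,0,0,0],[0,0,6,0,0,0,0],[0,0,6,0,0,0,0],[0,0,4,0,0,0,0],[0,0,2,0,0,0,0],[0,0,1,0,0,0,0],[0,0,0,0,0,0,0],[0,0,0,0,0,0,0]]])

```text
time_s: 17.75
eef_pos: [0.4781, 0.2826, 0.2352]
eef_rot: [0.0, 0.309, 0.951, 0.0]
wrist_force: [0.9, -0.5, -5.4]
opening: 0.3
grasp_force: 59.7
```

```bash
cat > fit.py <<'E'
from h import *
from scipy.optimize import least_squares
def edge(k,g,h,rad,zlo,zhi,show):
    """circle edge: walk 72 radial spokes at height h from guess g, take outermost mask pixel (sub-mm steps)"""
    P=cloud(k);m=((P[...,2]>zlo)&(P[...,2]<zhi)).astype(np.float32);M=rot(k["rotation"]);pts=[]
    rr=np.arange(.040,.080,.0004)
    for a in np.linspace(0,2*np.pi,120,endpoint=False):
        X=np.c_[g[0]+rr*np.cos(a),g[1]+rr*np.sin(a),np.full(len(rr),h)];q=(X-k["xyz"])@M
        u=q[:,0]/q[:,2]*k["fx"]+k["cx"];v=q[:,1]/q[:,2]*k["fy"]+k["cy"]
        s=cv2.remap(m,u.astype(np.float32)[None],v.astype(np.float32)[None],cv2.INTER_LINEAR)[0]
        w=np.where(s>.5)[0]
        if len(w) and w[-1]<len(rr)-1: pts.append(X[w[-1],:2])
    p=np.array(pts);f=lambda c:np.hypot(*(p-c[:2]).T)-c[2]
    r=least_squares(f,[*g,rad],loss="soft_l1",f_scale=.0007);res=np.abs(f(r.x));print(show,(r.x*1000).round(1),len(p),"inl",(res<.0015).sum());return r.x
if __name__=="__main__":
    for n in("scene","side"):
        k0=dict(np.load(f"pics/{n}0.npz"))
        edge(k0,[.478,.283],.070,.064,.0665,.085,n+" cool rim before")
        edge(k0,[.516,-.230],.086,.063,.083,.14,n+" lid on soak")
E
python3 fit.py; cat > meas2.py <<'E'
from fit import *
from bench import ctrl
o=ctrl.get_obs();t=o["eef_pos"];print(t,o["wrist_force"])
zt=t[2]-.1155-.028+.006
for n in("scene","side"):
    k=ctrl.camera(n);np.savez(f"pics/{n}_b.npz",**k)
    edge(k,[.476,.283],zt,.063,zt-.003,.2,n+" lid now")
E
python3 meas2.py
```

```text
scene cool rim before [477.5 283.5  65.1] 120 inl 66
scene lid on soak [ 516.3 -232.1   63.4] 119 inl 97
side cool rim before [476.5 284.8  64.1] 120 inl 84
side lid on soak [ 516.4 -230.    62.2] 120 inl 93
[0.47810997 0.28255071 0.23521988] [ 0.88252582 -0.47589079 -5.39228796]
scene lid now [476.4 280.4  63.5] 112 inl 78
side lid now [475.8 282.7  62.4] 117 inl 62
```

Both cameras agree to within 1 mm: the lid must shift about (+1, +2.5) mm. I correct that, then lower gently.

Request:
jog_arm(series=[[[0.7,2.5,0,0,0,0,0],[0,0,0,0,0,0,0],[0,0,1,0,0,0,0],[0,0,1.5,0,0,0,0],[0,0,1.5,0,0,0,0],[0,0,1.5,0,0,0,0],[0,0,1,0,0,0,0],[0,0,0.5,0,0,0,0],[0,0,0,0,0,0,0],[0,0,0,0,0,0,0]]])

```text
time_s: 18.85
eef_pos: [0.4789, 0.2849, 0.228]
eef_rot: [0.0, 0.309, 0.951, 0.0]
wrist_force: [-0.6, -0.4, -5.6]
opening: 0.298
grasp_force: 59.9
```

Request:
jog_arm(series=[[[0,0,1,0,0,0,0],[0,0,1,0,0,0,0],[0,0,1,0,0,0,0],[0,0,1,0,0,0,0],[0,0,1,0,0,0,0],[0,0,1,0,0,0,0],[0,0,1,0,0,0,0],[0,0,1,0,0,0,0],[0,0,0,0,0,0,0],[0,0,0,0,0,0,0]]])

```text
time_s: 19.85
eef_pos: [0.4788, 0.2849, 0.2199]
eef_rot: [-0.0, 0.309, 0.951, 0.0]
wrist_force: [-0.2, 0.6, -5.7]
opening: 0.298
grasp_force: 60.0
```

Request:
jog_arm(series=[[[0,0,1,0,0,0,0],[0,0,1,0,0,0,0],[0,0,1,0,0,0,0],[0,0,1,0,0,0,0],[0,0,1,0,0,0,0],[0,0,1,0,0,0,0],[0,0,0,0,0,0,0],[0,0,0,0,0,0,0],[0,0,0,0,0,0,0],[0,0,0,0,0,0,0]]])

```text
time_s: 20.85
eef_pos: [0.4789, 0.2849, 0.2139]
eef_rot: [0.0, 0.309, 0.951, 0.0]
wrist_force: [-0.1, 0.2, -2.0]
opening: 0.293
grasp_force: 60.3
```

```bash
sed -i 's/^zt=.*/import sys\nzt=float(sys.argv[1])/; s/edge(k,.*/P=cloud(k);near=(np.hypot(P[...,0]-.477,P[...,1]-.284)<.06)\&(np.abs(P[...,2]-zt)<.006);q=P[near];a=np.c_[q[:,:2]-[.477,.284],np.ones(len(q))];print(n,"top z",np.median(q[:,2]).round(4),np.linalg.lstsq(a,q[:,2],rcond=None)[0].round(4));edge(k,[.476,.283],np.median(q[:,2]),.063,np.median(q[:,2])-.003,.2,n+" lid now")/' meas2.py; python3 meas2.py .083
```

```text
[0.47885776 0.28492372 0.21392964] [-0.14911089  0.22618764 -2.0435354 ]
scene top z 0.0826 [0.0007 0.0074 0.0827]
scene lid now [476.3 282.2  63.5] 114 inl 72
side top z 0.082 [ 0.0013 -0.0023  0.0821]
side lid now [475.6 285.   62.9] 115 inl 73
```

The lid rests level on the ring (top z 82 mm, 6 mm proud) and is within about 1 mm of centre. I bring the toes down onto the lid, then press slowly.

Request:
jog_arm(series=[[[0,-1,2,0,0,0,0],[0,-1,3,0,0,0,0],[0,0,3,0,0,0,0],[0,0,3,0,0,0,0],[0,0,1,0,0,0,0],[0,0,1,0,0,0,0],[0,0,0.5,0,0,0,0],[0,0,0.5,0,0,0,0],[0,0,0,0,0,0,0],[0,0,0,0,0,0,0]]])

```text
time_s: 21.95
eef_pos: [0.4777, 0.2833, 0.2]
eef_rot: [0.0, 0.309, 0.951, 0.0]
wrist_force: [0.9, -0.0, -1.8]
opening: 0.29
grasp_force: 60.3
```

Request:
jog_arm(series=[[[0,0,0.4,0,0,0,0],[0,0,0.4,0,0,0,0],[0,0,0.4,0,0,0,0],[0,0,0.4,0,0,0,0],[0,0,0.4,0,0,0,0],[0,0,0.4,0,0,0,0],[0,0,0.4,0,0,0,0],[0,0,0,0,0,0,0],[0,0,0,0,0,0,0],[0,0,0,0,0,0,0]]])

```text
time_s: 22.95
eef_pos: [0.4778, 0.2833, 0.1974]
eef_rot: [0.0, 0.309, 0.951, 0.0]
wrist_force: [-1.6, 0.2, 1.8]
opening: 0.298
grasp_force: 60.8
```

Request:
jog_arm(series=[[[0,0,0.4,0,0,0,0],[0,0,0.4,0,0,0,0],[0,0,0.4,0,0,0,0],[0,0,0.4,0,0,0,0],[0,0,0.4,0,0,0,0],[0,0,0.4,0,0,0,0],[0,0,0,0,0,0,0],[0,0,0,0,0,0,0],[0,0,0,0,0,0,0],[0,0,0,0,0,0,0]]])

```text
time_s: 23.95
eef_pos: [0.4777, 0.2833, 0.1946]
eef_rot: [0.0, 0.309, 0.951, 0.0]
wrist_force: [-0.6, -0.2, 0.3]
opening: 0.297
grasp_force: 60.7
```

Request:
jog_arm(series=[[[0,0,0.4,0,0,0,0],[0,0,0.4,0,0,0,0],[0,0,0.4,0,0,0,0],[0,0,0.3,0,0,0,0],[0,0,0.3,0,0,0,0],[0,0,0,0,0,0,0],[0,0,0,0,0,0,0],[0,0,0,0,0,0,0],[0,0,0,0,0,0,0],[0,0,0,0,0,0,0]]])

```text
time_s: 24.95
eef_pos: [0.4776, 0.2833, 0.1928]
eef_rot: [-0.0, 0.309, 0.951, 0.0]
wrist_force: [0.2, 1.1, 1.2]
opening: 0.293
grasp_force: 60.7
```

Request:
jog_arm(series=[[[0,0,0.2,0,0,0,0],[0,0,0.2,0,0,0,0],[0,0,0.2,0,0,0,0],[0,0,0.2,0,0,0,0],[0,0,0.2,0,0,0,0],[0,0,0,0,0,0,0],[0,0,0,0,0,0,0],[0,0,0,0,0,0,0],[0,0,0,0,0,0,0],[0,0,0,0,0,0,0]]])

```text
time_s: 25.95
eef_pos: [0.4777, 0.2833, 0.1919]
eef_rot: [0.0, 0.309, 0.951, 0.0]
wrist_force: [-0.1, 0.9, 1.0]
opening: 0.301
grasp_force: 60.7
```

Request:
jog_arm(series=[[[0,0,0.2,0,0,0,0],[0,0,0.2,0,0,0,0],[0,0,0,0,0,0,0],[0,0,0,0,0,0,0],[0,0,0,0,0,0,0],[0,0,0,0,0,0,0],[0,0,0,0,0,0,0],[0,0,0,0,0,0,0],[0,0,0,0,0,0,0],[0,0,0,0,0,0,0]]])

```text
time_s: 26.95
eef_pos: [0.4776, 0.2833, 0.1915]
eef_rot: [-0.0, 0.309, 0.951, -0.0]
wrist_force: [-0.2, -0.1, 1.2]
opening: 0.297
grasp_force: 60.8
```

Request:
jog_arm(series=[[[0,0,0.2,0,0,0,0],[0,0,0.2,0,0,0,0],[0,0,0,0,0,0,0],[0,0,0,0,0,0,0],[0,0,0,0,0,0,0],[0,0,0,0,0,0,0],[0,0,0,0,0,0,0],[0,0,0,0,0,0,0],[0,0,0,0,0,0,0],[0,0,0,0,0,0,0]]])

```text
time_s: 27.95
eef_pos: [0.4777, 0.2833, 0.1914]
eef_rot: [0.0, 0.309, 0.951, 0.0]
wrist_force: [-1.2, -1.0, 5.6]
opening: 0.295
grasp_force: 61.3
```

Request:
jog_arm(series=[[[0,0,0.2,0,0,0,0],[0,0,0.1,0,0,0,0],[0,0,0,0,0,0,0],[0,0,0,0,0,0,0],[0,0,0,0,0,0,0],[0,0,0,0,0,0,0],[0,0,0,0,0,0,0],[0,0,0,0,0,0,0],[0,0,0,0,0,0,0],[0,0,0,0,0,0,0]]])

```text
time_s: 28.95
eef_pos: [0.4778, 0.2833, 0.1914]
eef_rot: [0.0, 0.309, 0.951, 0.0]
wrist_force: [-1.4, -0.7, 6.8]
opening: 0.301
grasp_force: 61.5
```

Request:
jog_arm(series=[[[0,0,0.2,0,0,0,0],[0,0,0.2,0,0,0,0],[0,0,0.2,0,0,0,0],[0,0,0,0,0,0,0],[0,0,0,0,0,0,0],[0,0,0,0,0,0,0],[0,0,0,0,0,0,0],[0,0,0,0,0,0,0],[0,0,0,0,0,0,0],[0,0,0,0,0,0,0]]])

```text
time_s: 29.95
eef_pos: [0.4779, 0.2833, 0.1914]
eef_rot: [0.0, 0.309, 0.951, 0.0]
wrist_force: [-2.0, -0.9, 10.4]
opening: 0.301
grasp_force: 62.0
```

```bash
python3 meas2.py .077
```

```text
[0.47788785 0.28332441 0.19140368] [-2.02388834 -0.89072662 10.3626501 ]
scene top z 0.0767 [0.0016 0.0063 0.0768]
scene lid now [476.8 282.6  63.3] 115 inl 77
side top z 0.076 [0.0039 0.0071 0.0764]
side lid now [476.2 284.9  63.1] 113 inl 57
```

The lid is home on the rim (top z 76 mm) and centred. Stiffness is about 6 N/mm, so I build up to about 20 N and hold.

Request:
jog_arm(series=[[[0,0,0.3,0,0,0,0],[0,0,0.3,0,0,0,0],[0,0,0.3,0,0,0,0],[0,0,0.3,0,0,0,0],[0,0,0.1,0,0,0,0],[0,0,0,0,0,0,0],[0,0,0,0,0,0,0],[0,0,0,0,0,0,0],[0,0,0,0,0,0,0],[0,0,0,0,0,0,0]]])

```text
time_s: 31.05
eef_pos: [0.4781, 0.2833, 0.1913]
eef_rot: [0.001, 0.309, 0.951, 0.0]
wrist_force: [-4.6, -2.6, 17.6]
opening: 0.303
grasp_force: 62.8
```

Request:
jog_arm(series=[[[0,0,0,0,0,0,0],[0,0,0,0,0,0,0],[0,0,0,0,0,0,0],[0,0,0,0,0,0,0],[0,0,0,0,0,0,0],[0,0,0,0,0,0,0],[0,0,0,0,0,0,0],[0,0,0,0,0,0,0],[0,0,0,0,0,0,0],[0,0,0,0,0,0,0]]])

```text
time_s: 32.05
eef_pos: [0.4781, 0.2833, 0.1913]
eef_rot: [0.001, 0.309, 0.951, 0.0]
wrist_force: [-4.3, -1.5, 16.8]
opening: 0.3
grasp_force: 62.8
```

The push held steady at about 19 N (17 N measured plus 2 N tool weight). Now I unload gently, back out and rise.

Request:
jog_arm(series=[[[0,0,-0.6,0,0,0,0],[0,0,-0.6,0,0,0,0],[0,0,-0.6,0,0,0,0],[0,0,-0.6,0,0,0,0],[0,0,-1,0,0,0,0],[0,0,-2,0,0,0,0],[0,0,-2.5,0,0,0,0],[0,0,-1.5,0,0,0,0],[0,0,0,0,0,0,0],[0,0,0,0,0,0,0]]])

```text
time_s: 33.05
eef_pos: [0.4776, 0.2833, 0.1982]
eef_rot: [-0.0, 0.309, 0.951, -0.0]
wrist_force: [0.0, 0.7, -2.5]
opening: 0.3
grasp_force: 60.4
```

```bash
python3 - <<'E'
from h import *
from bench import ctrl
plan(ctrl.get_obs(),[.478,.2833,.199])
E
python3 meas2.py .077
```

```text
tcp [0.4776 0.2833 0.1982] yaw 143.97 tilt z [-1.e-04 -0.e+00 -1.e+00] | rz -0.0 shift [-0.3  0.2 -0.8] q6 -0.62
[0.47761538 0.28328233 0.19822107] [ 0.03691451  0.67531411 -2.47936673]
scene top z 0.0765 [0.0026 0.0032 0.0765]
scene lid now [476.7 282.4  63.6] 115 inl 63
side top z 0.0764 [0.0022 0.0017 0.0764]
side lid now [476.1 284.5  62.8] 115 inl 65
```

```bash
python3 - <<'E'
from h import *
for n in("scene","side"):
    c=dict(np.load(f"pics/{n}0.npz"));P=cloud(c);f=c["frame"].astype(int)
    m=(f[...,2]>150)&(f[...,1]<70)&(f[...,0]<70);m[:, 230:]=0;m[:100 if n=="side" else 150]=0
    p=P[m];p=p[(p[:,2]<.3)&(p[:,2]>.01)];print(len(p),np.nanpercentile(p,2,axis=0).round(3),np.nanpercentile(p,98,axis=0).round(3))
E
```

```text
101 [0.43  0.435 0.01 ] [0.474 0.477 0.167]
78 [0.431 0.441 0.028] [0.535 0.644 0.167]
```

Request:
jog_arm(series=[[[4,0,0,0,0,0,0],[6,0,0,0,0,0,0],[8,0,0,0,0,0,0],[8,0,0,0,0,0,0],[8,0,0,0,0,0,0],[8,0,0,0,0,0,0],[4,0,0,0,0,0,0],[0,0,0,0,0,0,0],[0,0,0,0,0,0,0],[0,0,0,0,0,0,0]]])

```text
time_s: 34.15
eef_pos: [0.4407, 0.3102, 0.1983]
eef_rot: [0.0, 0.309, 0.951, 0.0]
wrist_force: [0.4, -0.2, -2.1]
opening: 0.297
grasp_force: 60.4
```

The lifter is clear of the loop. I rise and head back to the stand.

Request:
jog_arm(series=[[[10,0,0,0,0,0,0],[6,0,0,0,0,0,0],[0,0,-12,0,0,0,0],[0,0,-24,0,0,0,0],[0,0,-30,0,0,0,0],[0,0,-18,0,0,-0.136,0],[0,0,0,0,0,-0.136,0],[0,0,0,0,0,-0.136,0],[0,0,0,0,0,-0.136,0],[0,0,0,0,0,-0.136,0]]])

```text
time_s: 35.15
eef_pos: [0.4276, 0.3199, 0.2834]
eef_rot: [0.001, -0.029, 1.0, 0.0]
wrist_force: [0.3, -0.8, -1.7]
opening: 0.298
grasp_force: 60.3
```

```bash
python3 - <<'E'
from h import *
from bench import ctrl
plan(ctrl.get_obs(),[.4499,-.0012,.2826],np.radians(183))
E
```

```text
tcp [0.4276 0.3199 0.2834] yaw -176.73 tilt z [ 1.1e-03  4.0e-04 -1.0e+00] | rz 0.0047 shift [  -5.5 -321.8    0.8] q6 -1.21
```

Request:
jog_arm(series=[[[-1,-15,0,0,0,0,0],[-1,-35,0,0,0,0,0],[-1,-45,0,0,0,0,0],[-1,-45,0,0,0,0,0],[-1,-45,0,0,0,0,0],[-0.5,-45,0,0,0,0,0],[0,-45,0,0,0,0,0],[0,-30,0,0,0,0,0],[0,-17,0,0,0,0,0],[0,0,0,0,0,0,0]]])

```text
time_s: 36.15
eef_pos: [0.4494, -0.0042, 0.283]
eef_rot: [0.0, -0.022, 1.0, -0.001]
wrist_force: [0.2, -0.2, -1.6]
opening: 0.297
grasp_force: 60.3
```

Request:
jog_arm(series=[[[0,0,20,0,0,0,0],[0,0,30,0,0,0,0],[0,0,30,0,0,0,0],[0,0,30,0,0,0,0],[0,0,20,0,0,0,0],[0,0,8,0,0,0,0],[0,0,0,0,0,0,0],[0,0,0,0,0,0,0],[0,0,0,0,0,0,0],[0,0,0,0,0,0,0]]])

```text
time_s: 37.15
eef_pos: [0.4503, -0.0017, 0.1455]
eef_rot: [0.001, -0.026, 1.0, -0.0]
wrist_force: [-0.7, 0.1, -1.7]
opening: 0.299
grasp_force: 60.3
```

```bash
python3 - <<'E'
from h import *
from bench import ctrl
o=ctrl.get_obs();plan(o,[.5498,.0036,.1435],np.radians(183));print(o["wrist_force"])
c=ctrl.camera("scene");s=ctrl.camera("side");t=o["eef_pos"]
ex=np.array([.9986,.0523]);ey=np.array([-.0523,.9986])
for n,k in(("scene",c),("side",s)):
    P=cloud(k).reshape(-1,3);m=np.isfinite(P[:,0])&(np.hypot(*(P[:,:2]-t[:2]).T)<.05);P=P[m]
    a=(P[:,:2]-t[:2])@ex;b=(P[:,:2]-t[:2])@ey
    for lo,hi,x in((.118,.135,"collar"),(.04,.07,"risers")):
        w=(P[:,2]>lo)&(P[:,2]<hi);print(n,x,w.sum(),[np.round(np.percentile(v[w]*1000,[2,50,98]),1) for v in(a,b)] if w.sum() else "")
cv2.imwrite("pics/s6.png",np.hstack([cv2.resize(c["frame"][180:280,220:320],(400,400)),cv2.resize(s["frame"][170:270,240:340],(400,400))]))
E
```

```text
tcp [ 0.4503 -0.0017  0.1455] yaw -177.07 tilt z [ 2.2e-03 -6.0e-04 -1.0e+00] | rz -0.0012 shift [-99.6   0.1   2.2] q6 -1.89
[-0.71106111  0.11031667 -1.71342816]
scene collar 55 [array([-18.1,  -9.4,  17.3]), array([-24.7, -14.4,  23.1])]
scene risers 67 [array([-25.9, -21.4,  18.5]), array([-19.1,   8.4,  15.7])]
side collar 73 [array([-17.9,  -8.5,  17.7]), array([-22.5, -12.3,  25.6])]
side risers 56 [array([-26.7, -20.9,  18.7]), array([-17.1,  11.2,  18. ])]
```

Back on the outbound path with the lifter square in the grip. I slide it in, lower it to the rails and release.

Request:
jog_arm(series=[[[-10,0,0,0,0,0,0],[-15,0,0,0,0,0,0],[-18,0,0,0,0,0,0],[-18,0,0,0,0,0,0],[-15,0,0,0,0,0,0],[-12,0,0,0,0,0,0],[-8,0,0,0,0,0,0],[-4,0,0,0,0,0,0],[0,0,0,0,0,0,0],[0,0,0,0,0,0,0]]])

```text
time_s: 38.25
eef_pos: [0.549, 0.0036, 0.1441]
eef_rot: [-0.0, -0.026, 1.0, 0.0]
wrist_force: [-0.4, -0.3, -1.4]
opening: 0.294
grasp_force: 60.4
```

Request:
jog_arm(series=[[[0,0,3,0,0,0,0],[0,0,3,0,0,0,0],[0,0,2,0,0,0,0],[0,0,1.5,0,0,0,0],[0,0,1,0,0,0,0],[0,0,0.5,0,0,0,0],[0,0,0.5,0,0,0,0],[0,0,0,0,0,0,0],[0,0,0,0,0,0,0],[0,0,0,0,0,0,0]]])

```text
time_s: 39.25
eef_pos: [0.5494, 0.0036, 0.1335]
eef_rot: [0.0, -0.026, 1.0, -0.0]
wrist_force: [-3.7, 1.0, 4.7]
opening: 0.3
grasp_force: 61.3
```

Request:
jog_arm(series=[[[0,0,-0.5,0,0,0,0],[0,0,0,0,0,0,28],[0,0,0,0,0,0,32],[0,0,0,0,0,0,40],[0,0,0,0,0,0,60],[0,0,0,0,0,0,85],[0,0,0,0,0,0,85],[0,0,0,0,0,0,85],[0,0,0,0,0,0,85],[0,0,0,0,0,0,85]]])

```text
time_s: 40.25
eef_pos: [0.5494, 0.0036, 0.1333]
eef_rot: [0.0, -0.026, 1.0, -0.0]
wrist_force: [-0.2, -0.6, 0.0]
opening: 0.996
grasp_force: 0.0
```

Request:
jog_arm(series=[[[0,0,-5,0,0,0,85],[0,0,-10,0,0,0,85],[0,0,-20,0,0,0,85],[0,0,-40,0,0,0,85],[0,0,-40,0,0,0,85],[0,0,-40,0,0,0,85],[24,0,-40,0,0,0,85],[24,5,0,0,0,0,85],[0,0,0,0,0,0,85],[0,0,0,0,0,0,85]]])

```text
time_s: 41.25
eef_pos: [0.5011, 0.0062, 0.3291]
eef_rot: [0.001, -0.026, 1.0, -0.0]
wrist_force: [0.4, -0.0, 0.5]
opening: 0.995
grasp_force: 0.0
```

```bash
python3 - <<'E'
from h import *
from bench import ctrl
o=ctrl.get_obs();print(o["eef_pos"],o["opening"],o["wrist_force"])
c=ctrl.camera("wrist");P=fcloud(c);F=c["frame"].astype(int)
q=P[np.isfinite(P[...,0])&(P[...,2]>.176)&(P[...,2]<.19)&(np.hypot(P[...,0]-.549,P[...,1]-.005)<.03)];print("griptop",q.mean(0),cv2.minAreaRect((q[:,:2]*1000).astype(np.float32)))
m=((P[...,2]>.073)&(P[...,2]<.125)&(np.hypot(P[...,0]-.477,P[...,1]-.283)<.075)).astype(np.uint8)
k=max(cv2.findContours(m,cv2.RETR_EXTERNAL,cv2.CHAIN_APPROX_NONE)[0],key=cv2.contourArea)[:,0];e=fplane(c,k[:,0],k[:,1],.076)[:,:2]
for i in range(6):
    ce,ra=circ(e);d=np.abs(np.hypot(*(e-ce).T)-ra);e=e[d<max(2*np.median(d),.001)]
print("lid",ce,ra,len(e),np.nanmedian(P[...,2][m>0]))
cv2.imwrite("pics/w9.png",c["frame"])
E
```

```text
[0.50113443 0.00616666 0.32907803] 0.9953867945688782 [ 0.39318225 -0.04415095  0.48986065]
griptop [0.54877532 0.00393452 0.18066076] ((549.8964233398438, 3.6174373626708984), (29.65144157409668, 25.357236862182617), 3.382049322128296)
lid [0.47732213 0.28342484] 0.06180763634681171 186 0.07521728618513185
```

View pics/w9.png

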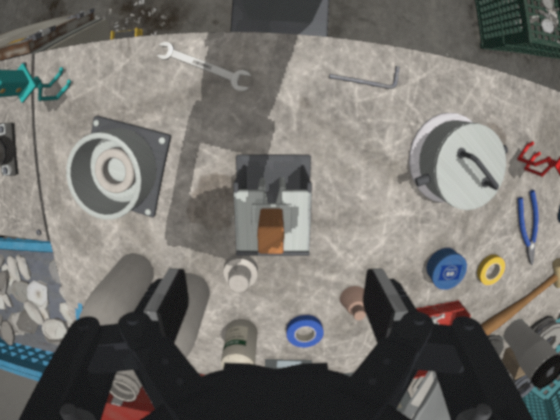

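The final wrist view shows the lid seated on the cooling pot (463,165), within about 1.5 mm of centre. The lifter hangs back in its stand (270,230), and the other things are untouched.

```bash
python3 -c "
from bench import ctrl
print(ctrl.hand_in())"
```

```text
the job is handed in; nothing more can be done
None
```

The job is done and handed in: the lid sits flush on the cooling pot, about 1.5 mm off centre at most, after a steady push of about 19 N held for over a second; the lifter is back in the middle of its stand and nothing else was touched, at 41 s of the 72 s allowed.

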